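# Roll a puzzle carton to the end stop and tray it

## Task

On the packing desk, roll the brown puzzle carton along the free rollers, without ramming the stop, until it rests right up against the rubber end stop; then lift it off the track and gently set it down flat, right way up and lengthwise, inside the blue tray. Leave the white carton, mug, tape roll and stapler where they are.

Things in the scene. Friction and masses are not known exactly. Their poses are not given: they have to be found in the camera images.
- track: Grey roller track, fixed to the desk, 426 mm long (its y), 96 mm wide (its x). Origin: centre of its underside, on the desk. The carton travels along +y to the red end plate (top 81 mm up). Free level aluminium rollers, 22 mm thick, 28 mm apart, tops 40 mm above the desk; hardly any friction: a pushed carton coasts on. Side channels 36 mm high. The -y end is open.
- guide_end (a point): Point on the rollers (40 mm up) midway between the ends of the two guide plates, at track x = 0, y = +80 mm. The plates (inner faces 72 mm apart, 5 mm thick, tops 96 mm up) run from here back to y = -210 mm. Between them no finger fits beside the carton, but a closed gripper can enter behind it and push. From here to the stop the sides are open, so the carton can be grasped across its width.
- stop (a point): Middle of the face of the black rubber pad (70 mm wide, 30 mm high, 70 mm above the desk) on the red end plate, at x = 0, y = +190 mm in the track's frame. Axes as the track's.
- carton_center (a point): Centre of the brown cardboard carton with a yellow band along its top: 62 mm (its x) by 130 mm (its y, lengthwise) by 60 mm high; 0.25 to 0.5 kg. It starts on the rollers between the guides, its y along the track's y, about 5 mm play each side. On the rollers its centre is 70 mm above the desk; at the stop it is at track y = +125 mm.
- carton: The same brown carton, origin at the centre of its underside, axes as above.
- blue_tray: Shallow blue tray, fixed to the desk, empty: outside 166 mm (its x) by 98 mm (its y), lip 16 mm above the desk, walls 3 mm, floor 3 mm thick. Inside 160 by 92 mm, so the carton's length goes along the tray's x, either way round. Origin: centre of its underside, on the desk. It and the red tray may have changed places.
- red_tray: Red tray, the same shape, holding the white carton.
- white_center (a point): Centre of the white carton with a green band, 60 by 120 by 45 mm, loose in the red tray, its length along the tray's x.
- mug: Loose blue mug, 80 mm across, 90 mm high; origin under its centre.
- tape: Loose orange tape roll lying flat, 90 mm across, 40 mm high; origin under its centre.
- stapler: Loose red and black stapler, 130 mm (its y) by 36 mm, 42 mm high; origin under its centre.
Not all that is in view belongs to the job. Of the things that look like the carton, the smaller one is meant.

How it is judged:
On the way, in this order (a step that is already met when the one before it is completed fails the run):
1. the carton rests on the rollers against the end stop (gap under 5 mm, at rest) (y of carton_center in the frame of track above 0.12 m and linear speed of carton below 0.03 m/s and z of carton_center in the frame of track between 0.062 and 0.077 m), for 0.3 s.
2. the carton is lifted clear of the track, 35 mm or more (z of carton_center in the frame of track above 0.105 m and contact force between carton and track below 0.1 N), for 0.1 s.
At the end, for the whole second after the job is handed in: The brown carton lies flat (within 0.08 rad), right way up and at rest on the floor of the blue tray, its centre within 20 mm of the tray's centre along each tray axis (x of carton_center in the frame of blue_tray between -0.02 and 0.02 m and y of carton_center in the frame of blue_tray between -0.02 and 0.02 m and z of carton_center in the frame of blue_tray between 0.027 and 0.039 m and angle between carton_center's own z axis and vertical below 0.08 rad and linear speed of carton below 0.03 m/s); the robot touches nothing.
It fails at once if the carton rams the end stop (over 0.25 m/s on the rollers within the last 25 mm) (y of carton_center in the frame of track between 0.1 and 0.14 m and z of carton_center in the frame of track between 0.062 and 0.077 m and x of carton_center in the frame of track between -0.03 and 0.03 m and linear speed of carton above 0.25 m/s).
It fails at once if the carton is dropped into the tray (over 0.5 m/s within 25 mm of its floor) (horizontal distance between carton_center and blue_tray below 0.06 m and height (world z) of carton_center below 0.06 m and linear speed of carton above 0.5 m/s).
It fails at once if the white carton is moved more than 25 mm (distance of white_center from where it was at the start of the episode above 0.025 m).
It fails at once if the mug, tape roll or stapler is moved more than 25 mm (distance of any of mug, tape, stapler from where it was at the start of the episode above 0.025 m).
It also fails if it takes over 59 s, if anything falls off the work surface, if the arm or the gripper's body presses on something with over 40 N, if the wrist force passes 120 N, or if a joint passes its speed limit or range.

## Robot

A 6-joint arm with a two-finger parallel gripper is mounted at the origin on the work surface. World frame = base frame: x ahead of the robot, y to its left, z up, the work surface at z = 0. Lengths are in m, angles in rad, forces in N, time in s.
With the tool pointing down it reaches from about 0.275 to 0.775 m from the base axis. Payload 14.6 kg.
Tool frame: the origin (TCP) lies on the mounting face of the last link; the fingertips stand 173 mm ahead of it and the grasp point (between the pads) lies 155 mm ahead of it; z points along the fingers, y is the line along which they close (so a half turn about z gives the same grasp; the last joint's range is limited). The gripper opens to 85 mm and grips with 20 to 120 N. Pads are 22 mm wide; open, the fingers measure 114 mm over their backs; the gripper's body (76 mm by 85 mm) begins 54 mm behind the grasp point. The pads swing forward as they close: fully open they stand 13 mm farther back than shut.
Start: joints at [0.957, 0.263, -0.048, 1.259, 0, 1.415], TCP at [0.233, 0.471, 0.405] pointing down, gripper open.
Joint ranges: [-2.65, 2.65], [-0.89, 1.7], [-1.18, 1.37], [-2.13, 2.11], [-1.35, 1.29], [-3.14, 3.14]. Speed limits (rad/s): [1.89, 1.89, 2.57, 2.79, 3.14, 3.14].

## Interface

Orientations are given as [roll, pitch, yaw] about the fixed x, y, z axes, in that order (R = Rz(yaw) Ry(pitch) Rx(roll)).
In Python, from station import env gives the robot as it stands.
- The arm moves only by the shell command python3 -m handwheel 'ROWS'. ROWS is text: rows parted by semicolons, each of 5 numbers parted by spaces: the shift along the tool's x, y, z in m, then the turn about the tool's z in degrees, then the closure, from 0 (fully open) to 1 (shut). In form: dx dy dz roll hand; .... A call has exactly 10 rows; each row shifts and turns the commanded pose from where the row before left it, along the tool's axes as they then stand; what a row does not reach is not made up. A row lasts 1/12 s, in which the tool goes at most 41.7 mm and 7.16 degrees, less where a joint would pass 70% of its speed; a pose out of reach is approached as far as the arm can. A call is refused whole if a number of a shift passes 0.0417 or a number of a turn 7.16, either way. A call with a gripper value outside its range is refused whole. The fingers move at their own pace and stop on an object; the grip force is fixed at half the most. Time passes only in rows, so rows that do not move let the fingers close, or fill a call up. It gives the time, the measured TCP pose, the force, the opening and the grip force at its end, in the units of the state.
- env.state(): the state, without advancing time (a new reading comes with each control period).
- env.grab_frame(name): name is "side" or "top" or "wrist"; returns the picture (400x640x3 uint8, red, green, blue); there is no depth.
- env.get_calibration(name): a dict with "mtx" (3x3 intrinsics, pixels), "eye" and "rotation" of the camera in the world. Camera axes: x right, y up, looking along -z (the intrinsics and any distortion apply to the point x, -y, -z); pixel columns grow to the right and rows downward; lengths in m; the calibration is good to about 2 mm. The wrist camera is an equidistant fisheye: a pixel r from the principal point sees the ray r / f radians off the axis. A picture is of the moment at which its call begins: read the wrist's pose just before it. get_calibration takes no time and is no camera call; for the wrist camera it gives the pose at the moment of the call.
- env.close_job(): hands the job in; it is judged then, once.
The state is a dict: "t": time; "q": joint angles; "qvel": joint speeds; "joint_efforts": joint torques, N m; "tcp_pos": TCP position; "tool_rot": TCP orientation; "ft_force": force on the tool from outside, world axes, zero at the start; "torque": the same for the moment, N m; "finger_gap": finger opening in m; "gripper_force": force on a finger pad.
Only numpy, scipy, OpenCV 4.12 (cv2) and the standard library are available. Lean on these libraries where they do the work, as an engineer would, in place of code of your own. Each camera call takes 0.05 s, during which the arm holds its last target. There are 200 camera calls.

## Working session

There is one attempt and no reset: what is moved stays moved. The work goes in short steps, Python scripts to look and compute and a shell command to move; the robot and the scene stay as the last step left them, time stands still between calls to the robot, and variables do not carry over. Pictures are saved under pics/ and viewed, at most 10 in all, crops included, and the job is handed in when it is done.

```bash
mkdir -p pics; ls; python3 - <<'E'
from station import env
import cv2
for n in ("top","side"):
    cv2.imwrite(f"pics/{n}0.png",env.grab_frame(n)[:,:,::-1]); c=env.get_calibration(n); print(n,c)
print(env.state())
E
```

```text
pics
top {'mtx': array([[374.05574833,   0.        , 324.29516012],
       [  0.        , 374.05574833, 199.30434869],
       [  0.        ,   0.        ,   1.        ]]), 'eye': array([0.27880266, 0.07633915, 1.02706061]), 'rotation': array([ 2.37021186e-01,  6.03144737e-04, -1.65899693e+00])}
side {'mtx': array([[476.87163839,   0.        , 324.51268863],
       [  0.        , 476.87163839, 199.19973265],
       [  0.        ,   0.        ,   1.        ]]), 'eye': array([-0.05023183, -0.72277463,  0.75232742]), 'rotation': array([ 0.94542424,  0.00824706, -0.60646563])}
{'t': 0.1, 'q': array([ 9.56692190e-01,  2.63486485e-01, -4.88386159e-02,  1.25939149e+00,
        2.64669691e-05,  1.41551949e+00]), 'qvel': array([ 0.00024265, -0.00161446,  0.00109106,  0.00221259,  0.00089771,
       -0.00074034]), 'joint_efforts': array([ 2.29032907e-03, -6.38579679e+01,  3.85064507e+01,  9.94691538e-03,
       -9.22962818e-05, -2.35044718e-05]), 'tcp_pos': array([0.23247213, 0.47064839, 0.40427999]), 'tool_rot': array([-3.14068756e+00, -1.68470060e-04,  2.68276527e+00]), 'ft_force': array([-0.27461128, -0.94248252, -0.71786566]), 'torque': array([ 0.00925791, -0.0469675 , -0.00819179]), 'gripper_force': 0.0, 'finger_gap': 0.08567607535960987}
```

View pics/top0.png

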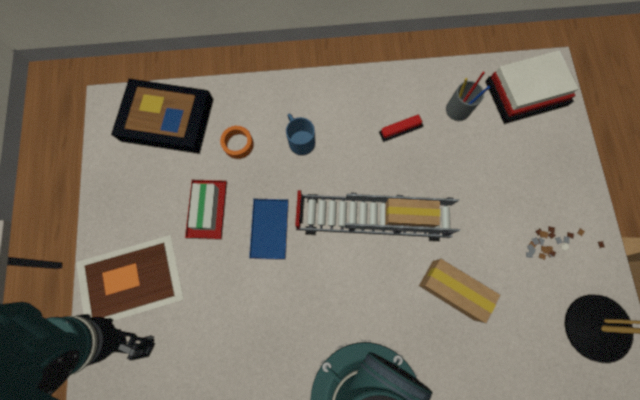

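View pics/side0.png

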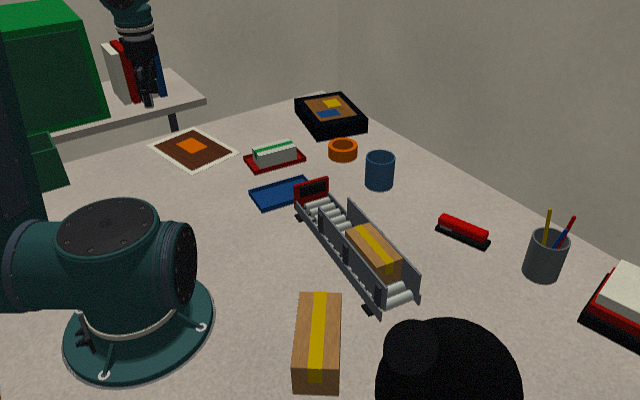

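Candidates for the brown carton: the one on the track at top (413,212) / side (375,250), and the larger one on the desk at top (460,290) / side (317,342). I choose the smaller one on the track. The blue tray is at top (269,229), and the red tray with the white carton is at (206,209).

```bash
cat > h.py <<'E'
from station import env
import numpy as np, cv2
from scipy.spatial.transform import Rotation as R
def ray(c,px):
    px=np.atleast_2d(px).astype(float); K=c['mtx']
    d=np.c_[(px[:,0]-K[0,2])/K[0,0],-(px[:,1]-K[1,2])/K[1,1],-np.ones(len(px))]
    return d@R.from_euler('xyz',c['rotation']).as_matrix().T
def plane(c,px,z):
    d=ray(c,px); return c['eye']+d*((z-c['eye'][2])/d[:,2])[:,None]
def blob(m,near):
    n,l,s,ce=cv2.connectedComponentsWithStats(m.astype(np.uint8))
    k=[i for i in range(1,n) if s[i,4]>25]
    i=min(k,key=lambda i:np.hypot(*(ce[i]-near))); return (l==i).astype(np.uint8)
def rect(c,m,z):
    cn=max(cv2.findContours(m,0,cv2.CHAIN_APPROX_NONE)[0],key=len)[:,0]
    p=plane(c,cn,z)[:,:2]; return cv2.minAreaRect((p*1000).astype(np.float32))
E
python3 - <<'E'
from h import *
c=env.get_calibration('top'); im=cv2.imread('pics/top0.png'); hsv=cv2.cvtColor(im,cv2.COLOR_BGR2HSV)
H,S,V=[hsv[:,:,i].astype(int) for i in range(3)]
brown=(H>8)&(H<32)&(S>80)&(V>60); blue=(H>100)&(H<125)&(S>120); red=((H<6)|(H>174))&(S>150)&(V>50)
for n,m,near,z in (('carton',brown,(413,212),.1),('decoy',brown,(460,290),.08),('blue',blue,(269,229),.016),('endplate',red,(299,210),.081),('red',red,(215,209),.016)):
    b=blob(m,near); print(n,int(b.sum()),rect(c,b,z)); ys,xs=np.nonzero(b); print(xs.min(),xs.max(),ys.min(),ys.max())
cv2.imwrite('pics/crop.png',cv2.resize(im[180:250,285:470],None,fx=4.3,fy=4.3,interpolation=cv2.INTER_CUBIC))
E
```

```text
carton 1390 ((449.2730407714844, -163.2299346923828), (136.78738403320312, 67.44825744628906), 81.98416900634766)
386 440 198 225
decoy 2581 ((248.5038299560547, -254.54669189453125), (180.6754150390625, 86.17809295654297), 52.5202522277832)
420 499 259 322
blue 1952 ((455.47564697265625, 213.86880493164062), (92.03023529052734, 159.01942443847656), 83.5026626586914)
250 286 200 257
endplate 118 ((487.1921081542969, 125.6171646118164), (8.875799179077148, 95.23959350585938), 81.8150863647461)
296 301 191 227
red 647 ((524.7838745117188, 383.5382995605469), (93.84559631347656, 161.12037658691406), 82.894287109375)
186 225 181 238
```

View pics/crop.png

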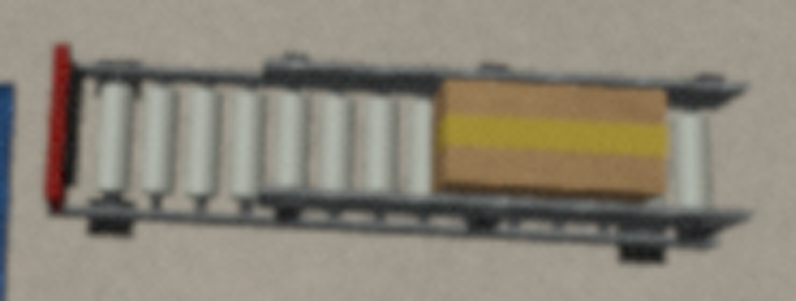

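The crop confirms the choice: a small brown carton with a yellow band (crop ~555,137) between the grey guides, with the red end plate at crop x≈58. The track's +y heading is about 82° in world, its origin is near (0.458,-0.079), and the carton is at track y≈-0.087. I'll turn the tool so that tool x runs along track +y, then move behind the carton.

```bash
python3 -m handwheel '0 0 0 7.16 1;0 0 0 7.16 1;0 0 0 7.16 1;0 0 0 7.16 1;0 0 0 7.16 1;0 0 0 7.16 1;0 0 0 7.16 1;0 0 0 7.16 1;0 0 0 7.16 1;0 0 0 7.16 1'
python3 -m handwheel '-.028 .03 0 0 1;-.028 .03 0 0 1;-.028 .03 0 0 1;-.028 .03 0 0 1;-.028 .03 0 0 1;-.028 .03 0 0 1;-.028 .03 0 0 1;-.028 .03 0 0 1;-.028 .03 0 0 1;-.028 .03 0 0 1'
python3 -m handwheel '-.04 0 0 0 1;-.04 0 0 0 1;-.04 0 0 0 1;-.04 0 0 0 1;-.04 0 0 0 1;-.04 0 0 0 1;-.04 0 0 0 1;-.02 0 0 0 1;0 0 0 0 1;0 0 0 0 1'
python3 - <<'E'
from h import *
c=env.get_calibration('wrist');s=env.state();print(c,s['tcp_pos'],s['tool_rot'])
cv2.imwrite('pics/w1.png',env.grab_frame('wrist')[:,:,::-1])
E
```

```text
t: 0.93
tcp_pos: [0.2325, 0.4707, 0.4044]
tool_rot: [-3.141, 0.001, 1.427]
ft_force: [1.1, -0.1, 0.1]
finger_gap: -0.0001
gripper_force: 0.0
t: 1.77
tcp_pos: [0.4921, 0.1502, 0.4046]
tool_rot: [-3.141, 0.0, 1.433]
ft_force: [0.6, 1.0, 0.9]
finger_gap: -0.0002
gripper_force: 0.0
t: 2.6
tcp_pos: [0.4498, -0.1458, 0.4044]
tool_rot: [-3.141, -0.0, 1.431]
ft_force: [1.2, 0.4, -0.1]
finger_gap: 0.0005
gripper_force: 0.0
{'mtx': array([[309.70691629,   0.        , 323.53536163],
       [  0.        , 309.70691629, 197.64352671],
       [  0.        ,   0.        ,   1.        ]]), 'eye': array([ 0.45956346, -0.07204559,  0.37229788]), 'rotation': array([-2.97363136e-01,  1.08742262e-04, -1.39522993e-01])} [ 0.44983067 -0.14584724  0.40436995] [-3.14090139e+00 -4.12662514e-04  1.43077015e+00]
```

View pics/w1.png

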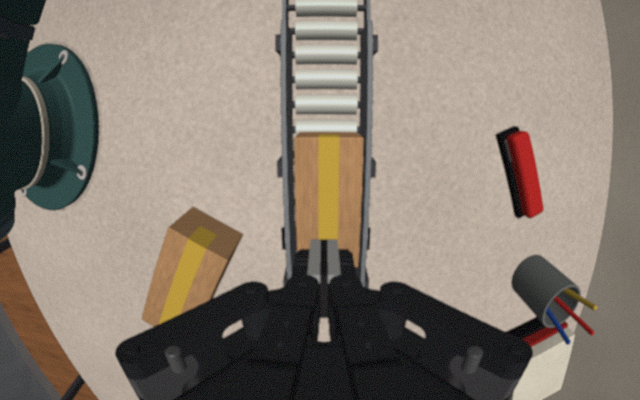

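The wrist view shows the carton's leading top edge at row 134, columns 295–363, with the yellow band centred at about (329,160) and in line with the fingers.

```bash
cat >> h.py <<'E'
O=np.array([.458,-.079]); U=np.array([np.cos(1.431),np.sin(1.431)]); V=np.array([U[1],-U[0]])
def trk(p): p=np.asarray(p)[...,:2]-O; return np.stack([p@V,p@U],-1)
def wplane(c,px,z):
    px=np.atleast_2d(px).astype(float);K=c['mtx'];a=(px-K[:2,2])/K[0,0];r=np.linalg.norm(a,axis=1,keepdims=True)
    d=np.c_[np.sin(r)*a/r,np.cos(r)]*[1,-1,-1]; d=d@R.from_euler('xyz',c['rotation']).as_matrix().T
    return c['eye']+d*((z-c['eye'][2])/d[:,2])[:,None]
E
python3 - <<'E'
from h import *
c=env.get_calibration('wrist'); s=env.state()
p=wplane(c,[[295,134],[363,134],[318,160],[339,160],[318,230],[339,230]],.1); print(p.round(4)); print('trk',trk(p).round(4)); print('tcp',trk(s['tcp_pos']))
print('rails z.096',trk(wplane(c,[[286,160],[370,160],[288,60],[368,60]],.096)).round(4))
E
```

```text
[[ 0.4313 -0.0924  0.1   ]
 [ 0.4906 -0.1005  0.1   ]
 [ 0.448  -0.1184  0.1   ]
 [ 0.4666 -0.1209  0.1   ]
 [ 0.4384 -0.1851  0.1   ]
 [ 0.4583 -0.1878  0.1   ]]
trk [[-0.0246 -0.017 ]
 [ 0.0353 -0.0167]
 [-0.0044 -0.0404]
 [ 0.0143 -0.0403]
 [-0.0046 -0.1077]
 [ 0.0154 -0.1077]]
tcp [ 0.00124696 -0.06646704]
rails z.096 [[-0.0335 -0.041 ]
 [ 0.0429 -0.0408]
 [-0.0307  0.0494]
 [ 0.0395  0.0499]]
```

```bash
sed -i 's/O=np.array(\[.458,-.079\])/O=np.array([.4625,-.0796])/' h.py
python3 -m handwheel '-.03 .002 0 0 1;-.03 .002 0 0 1;-.03 0 0 0 1;-.03 0 0 0 1;0 0 0.02 0 1;0 0 .03 0 1;0 0 .03 0 1;0 0 .03 0 1;0 0 .03 0 1;0 0 .0 0 1'
python3 -m handwheel '0 0 .01 0 1;0 0 .01 0 1;0 0 .01 0 1;0 0 0 0 1;.005 0 0 0 1;.005 0 0 0 1;.005 0 0 0 1;.005 0 0 0 1;0 0 0 0 1;0 0 0 0 1'
python3 - <<'E'
from h import *
c=env.get_calibration('wrist');s=env.state();print(trk(s['tcp_pos']))
cv2.imwrite('pics/w2.png',env.grab_frame('wrist')[:,:,::-1])
E
```

```text
t: 3.48
tcp_pos: [0.4368, -0.2622, 0.2604]
tool_rot: [-3.136, -0.004, 1.435]
ft_force: [-1.7, 1.3, -0.9]
finger_gap: -0.0002
gripper_force: 0.0
t: 4.32
tcp_pos: [0.4405, -0.2442, 0.235]
tool_rot: [3.141, 0.0, 1.434]
ft_force: [0.6, 0.1, 0.2]
finger_gap: 0.0
gripper_force: 0.0
[ 0.00112208 -0.16606646]
```

View pics/w2.png

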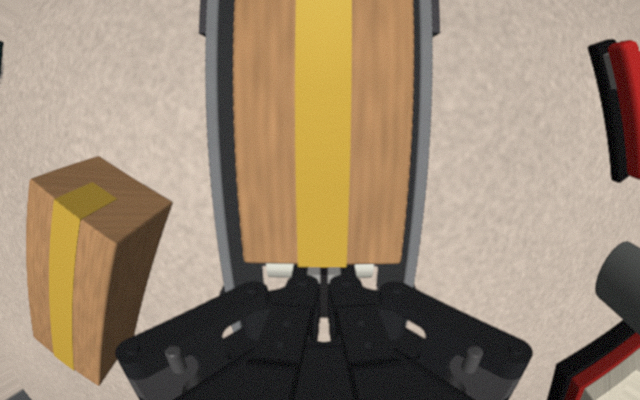

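The fingers stand centred behind the carton's rear edge (row 265, columns 243–402), and nothing is touching. I'll push gently at about 0.09 m/s.

```bash
python3 -m handwheel '.003 0 0 0 1;.003 0 0 0 1;.003 0 0 0 1;.004 0 0 0 1;.005 0 0 0 1;.006 0 0 0 1;.007 0 0 0 1;.007 0 0 0 1;.007 0 0 0 1;.007 0 0 0 1'
python3 -m handwheel '.007 0 0 0 1;.007 0 0 0 1;.007 0 0 0 1;.007 0 0 0 1;.007 0 0 0 1;.007 0 0 0 1;.007 0 0 0 1;.007 0 0 0 1;.007 0 0 0 1;.007 0 0 0 1'
python3 - <<'E'
from h import *
im=env.grab_frame('wrist')[:,:,::-1];c=env.get_calibration('wrist');s=env.state();print(trk(s['tcp_pos']))
cv2.imwrite('pics/w3.png',im)
hsv=cv2.cvtColor(im.copy(),cv2.COLOR_BGR2HSV);H,S,Vv=[hsv[:,:,i].astype(int) for i in range(3)]
col=(H[:,320]>22)&(H[:,320]<32)&(S[:,320]>120)
r=np.nonzero(col)[0];print(r.min(),r.max(),trk(wplane(c,[[320,r.min()],[320,r.max()]],.1)))
E
```

```text
t: 5.2
tcp_pos: [0.4476, -0.1922, 0.2347]
tool_rot: [-3.142, -0.0, 1.433]
ft_force: [-0.8, 0.2, 0.0]
finger_gap: -0.0001
gripper_force: 0.2
t: 6.03
tcp_pos: [0.4571, -0.123, 0.2347]
tool_rot: [-3.142, 0.0, 1.433]
ft_force: [0.6, -0.9, -0.4]
finger_gap: -0.0003
gripper_force: 0.1
[ 0.00055129 -0.04291308]
1 229 [[-0.00152988  0.0675388 ]
 [-0.00139012 -0.01166719]]
```

```bash
cat > look.py <<'E'
from h import *
im=np.ascontiguousarray(env.grab_frame('wrist')[:,:,::-1]);c=env.get_calibration('wrist');s=env.state();print('tcp',trk(s['tcp_pos']))
H,S,_=cv2.split(cv2.cvtColor(im,cv2.COLOR_BGR2HSV));x=320
r=np.nonzero((H[:,x]>22)&(H[:,x]<32)&(S[:,x]>120))[0];print(r.min(),r.max(),trk(wplane(c,[[x,r.min()],[x,r.max()]],.1)))
E
python3 -m handwheel '.007 0 0 0 1;.007 0 0 0 1;.007 0 0 0 1;.007 0 0 0 1;.007 0 0 0 1;.007 0 0 0 1;.007 0 0 0 1;.006 0 0 0 1;.005 0 0 0 1;.004 0 0 0 1'; python3 look.py
python3 -m handwheel '.003 0 0 0 1;.002 0 0 0 1;.001 0 0 0 1;0 0 0 0 1;0 0 0 0 1;0 0 0 0 1;0 0 0 0 1;0 0 0 0 1;0 0 0 0 1;0 0 0 0 1'; python3 look.py
```

```text
t: 6.92
tcp_pos: [0.4659, -0.0597, 0.2347]
tool_rot: [-3.142, -0.0, 1.433]
ft_force: [-0.7, -0.2, 0.7]
finger_gap: 0.0003
gripper_force: 0.1
tcp [0.00055927 0.02046239]
8 192 [[-0.00153109  0.12832109]
 [-0.00139716  0.06550329]]
t: 7.8
tcp_pos: [0.4667, -0.0544, 0.2347]
tool_rot: [3.142, 0.0, 1.433]
ft_force: [0.4, 0.0, -0.6]
finger_gap: 0.0001
gripper_force: 0.0
tcp [0.00062845 0.02551798]
0 256 [[-0.00139215  0.13628157]
 [-0.00131383  0.04574542]]
```

The carton touched the stop and drifted back slightly, so I'll nudge it home slowly and watch the force.

```bash
python3 -m handwheel '.001 0 0 0 1;.001 0 0 0 1;.001 0 0 0 1;.001 0 0 0 1;.002 0 0 0 1;.002 0 0 0 1;.002 0 0 0 1;.002 0 0 0 1;.002 0 0 0 1;.002 0 0 0 1'; python3 look.py
python3 -m handwheel '.002 0 0 0 1;.002 0 0 0 1;.002 0 0 0 1;.001 0 0 0 1;.001 0 0 0 1;.001 0 0 0 1;.001 0 0 0 1;0 0 0 0 1;0 0 0 0 1;0 0 0 0 1'; python3 look.py
```

```text
t: 8.68
tcp_pos: [0.4689, -0.0383, 0.2347]
tool_rot: [-3.142, 0.0, 1.433]
ft_force: [0.6, -1.2, 0.5]
finger_gap: -0.0
gripper_force: 0.1
tcp [0.00055213 0.04200131]
6 265 [[-0.00149369  0.15056961]
 [-0.00140891  0.05837816]]
t: 9.57
tcp_pos: [0.4702, -0.0287, 0.2347]
tool_rot: [3.142, -0.0, 1.433]
ft_force: [0.5, 0.7, 0.3]
finger_gap: -0.0001
gripper_force: 0.0
tcp [0.00056869 0.05150521]
8 246 [[-0.00143079  0.15932497]
 [-0.0013548   0.0759106 ]]
```

```bash
python3 -m handwheel '.001 0 0 0 1;.001 0 0 0 1;.001 0 0 0 1;.001 0 0 0 1;.001 0 0 0 1;.001 0 0 0 1;.001 0 0 0 1;0.001 0 0 0 1;0 0 0 0 1;0 0 0 0 1'; python3 look.py
python3 -m handwheel '.001 0 0 0 1;.001 0 0 0 1;.001 0 0 0 1;.001 0 0 0 1;.001 0 0 0 1;.001 0 0 0 1;0 0 0 0 1;0 0 0 0 1;0 0 0 0 1;0 0 0 0 1'; python3 look.py; python3 - <<'E'
from h import *
cv2.imwrite('pics/top2.png',cv2.resize(env.grab_frame('side')[170:270,260:420,::-1],None,fx=5,fy=5))
E
```

```text
t: 10.45
tcp_pos: [0.4714, -0.0222, 0.2349]
tool_rot: [3.141, 0.007, 1.431]
ft_force: [-4.8, -24.3, 2.8]
finger_gap: 0.0
gripper_force: 12.3
tcp [0.0008609  0.05806132]
5 267 [[-0.00089415  0.16593068]
 [-0.00099682  0.07256652]]
t: 11.33
tcp_pos: [0.472, -0.0198, 0.2354]
tool_rot: [3.141, 0.021, 1.427]
ft_force: [-16.4, -76.5, 11.2]
finger_gap: 0.0
gripper_force: 39.0
tcp [0.00104701 0.06054864]
2 270 [[-0.00027373  0.16728777]
 [-0.00077763  0.07165597]]
```

View pics/top2.png

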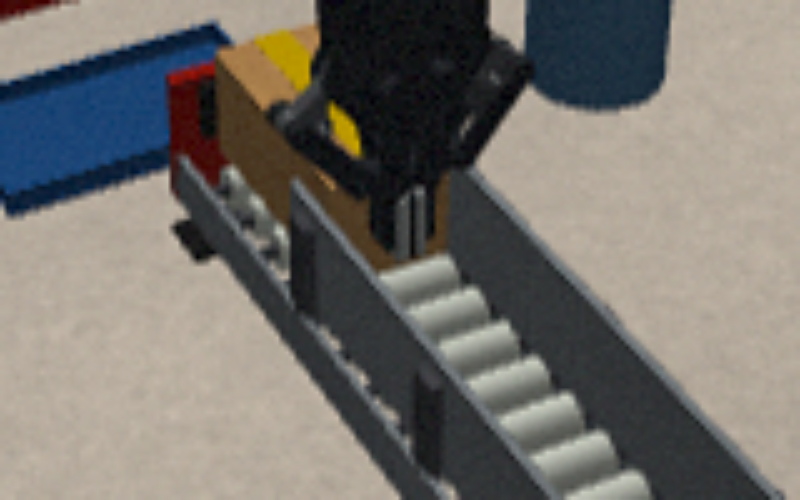

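The side view shows the carton flat against the black pad on the red plate. The push is at 76 N, so I'll ease off slowly, check the carton stays put, then retreat.

```bash
python3 -m handwheel '-.001 0 0 0 1;-.001 0 0 0 1;-.001 0 0 0 1;-.001 0 0 0 1;-.001 0 0 0 1;-.001 0 0 0 1;0 0 0 0 1;0 0 0 0 1;0 0 0 0 1;0 0 0 0 1'; python3 look.py
python3 -m handwheel '-.001 0 0 0 1;-.001 0 0 0 1;-.001 0 0 0 1;-.001 0 0 0 1;0 0 0 0 1;0 0 0 0 1;0 0 0 0 1;0 0 0 0 1;0 0 0 0 1;0 0 0 0 1'; python3 look.py
```

```text
t: 12.27
tcp_pos: [0.4715, -0.0223, 0.2349]
tool_rot: [3.141, 0.006, 1.431]
ft_force: [-4.1, -25.0, 2.6]
finger_gap: -0.0001
gripper_force: 12.2
tcp [0.00086976 0.05800249]
4 270 [[-0.00088883  0.16629761]
 [-0.00100192  0.07122792]]
t: 13.15
tcp_pos: [0.4708, -0.0246, 0.2347]
tool_rot: [-3.142, -0.0, 1.433]
ft_force: [-0.4, -0.8, -0.2]
finger_gap: 0.0001
gripper_force: 0.0
tcp [0.00056793 0.05557547]
5 235 [[-0.00146853  0.16450152]
 [-0.00137185  0.08442079]]
```

```bash
python3 -m handwheel '-.002 0 0 0 1;-.004 0 0 0 1;-.006 0 0 0 1;-.005 0 0 0 1;0 0 -.01 0 1;0 0 -.03 0 1;0 0 -.03 0 1;0 0 -.03 0 1;0 0 -.02 0 1;0 0 0 0 0'
python3 - <<'E'
from h import *
c=env.get_calibration('wrist');im=env.grab_frame('wrist')[:,:,::-1]
cv2.imwrite('pics/w4.png',im);s=env.state();print(s['tcp_pos'],trk(s['tcp_pos']))
hsv=cv2.cvtColor(np.ascontiguousarray(im),cv2.COLOR_BGR2HSV);H,S,W=[hsv[:,:,i].astype(int) for i in range(3)]
b=blob((H>21)&(H<32)&(S>120)&(W>80),(325,180));ys,xs=np.nonzero(b);print(xs.min(),xs.max(),ys.min(),ys.max())
print(trk(wplane(c,[[xs.mean(),ys.min()],[xs.mean(),ys.max()]],.1)))
E
```

```text
t: 14.03
tcp_pos: [0.4691, -0.0422, 0.3583]
tool_rot: [3.136, 0.001, 1.433]
ft_force: [0.1, -0.7, -0.4]
finger_gap: 0.0107
gripper_force: 0.0
[ 0.46882429 -0.04210153  0.35626683] [0.0010375  0.03801388]
309 334 0 165
[[0.00024956 0.1923078 ]
 [0.00048508 0.06815249]]
```

View pics/w4.png

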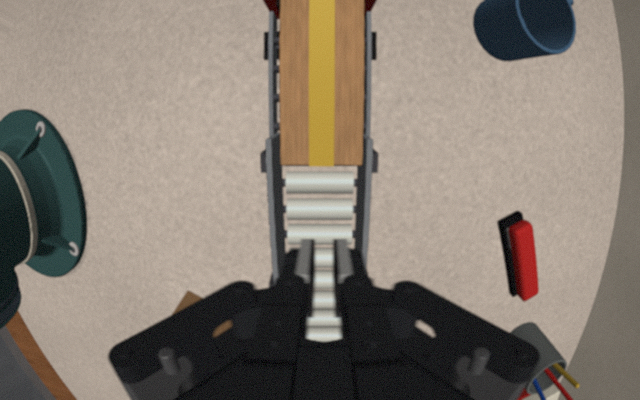

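The carton sits against the stop with its rear edge at row 165 and the band centred at column 321. Its rear measures at track y 0.068, so the centre is ≈0.133 in my frame, which agrees with the finger contact. Next I'll move over it with the gripper open and descend.

```bash
python3 -m handwheel '.02 0 0 0 0;.025 0 0 0 0;.025 0 0 0 0;.025 0 0 0 0;0 0 0.01 0 0;0 0 .02 0 0;0 0 .02 0 0;0 0 .01 0 0;0 0 0 0 0;0 0 0 0 0'
python3 - <<'E'
from h import *
s=env.state();print(trk(s['tcp_pos']),s['tcp_pos'])
im=env.grab_frame('side')[:,:,::-1];cv2.imwrite('pics/s5.png',cv2.resize(im[130:250,240:420],None,fx=4,fy=4))
E
```

```text
t: 14.92
tcp_pos: [0.4812, 0.0524, 0.2939]
tool_rot: [-3.14, 0.0, 1.433]
ft_force: [0.6, 0.3, -0.3]
finger_gap: 0.0853
gripper_force: 0.0
[1.08035233e-04 1.33267194e-01] [0.48117662 0.05235204 0.29388511]
```

View pics/s5.png

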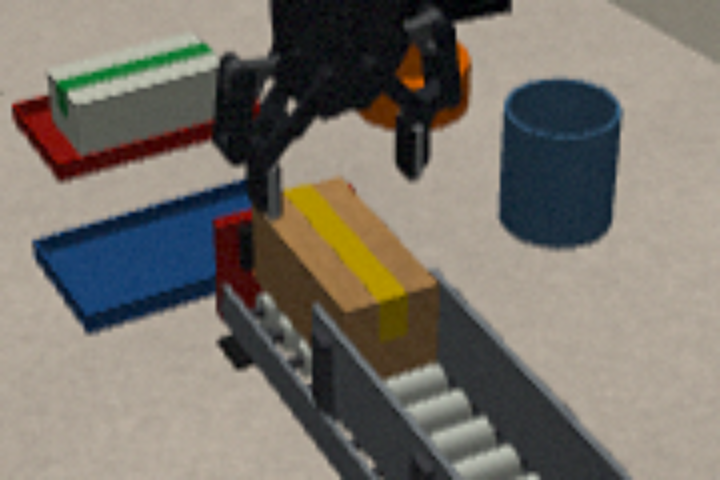

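The fingers are open and straddle the carton (pads at crop (268,190) and (412,150)), and the carton is at the stop. I'll descend 64 mm, close and lift.

```bash
python3 -m handwheel '0 0 .01 0 0;0 0 .015 0 0;0 0 .015 0 0;0 0 .015 0 0;0 0 .009 0 0;0 0 0 0 0;0 0 0 0 0;0 0 0 0 .5;0 0 0 0 1;0 0 0 0 1'
python3 -m handwheel '0 0 0 0 1;0 0 0 0 1;0 0 0 0 1;0 0 0 0 1;0 0 0 0 1;0 0 0 0 1;0 0 0 0 1;0 0 -.002 0 1;0 0 -.004 0 1;0 0 -.006 0 1'
```

```text
t: 15.8
tcp_pos: [0.4818, 0.0526, 0.2318]
tool_rot: [3.14, -0.0, 1.433]
ft_force: [-1.4, 0.5, 6.2]
finger_gap: 0.0619
gripper_force: 63.5
t: 16.63
tcp_pos: [0.4813, 0.0526, 0.2429]
tool_rot: [-3.141, 0.0, 1.433]
ft_force: [0.5, 0.5, -3.3]
finger_gap: 0.0618
gripper_force: 65.7
```

```bash
python3 -m handwheel '0 0 -.01 0 1;0 0 -.012 0 1;0 0 -.012 0 1;0 0 -.012 0 1;0 0 -.012 0 1;0 0 -.012 0 1;0 0 -.012 0 1;0 0 -.012 0 1;0 0 -.006 0 1;0 0 0 0 1'
python3 -m handwheel '0 0 0 -3 1;0 0 0 -6 1;0 0 0 -6 1;0 0 0 -6 1;0 0 0 -6 1;0 0 0 -6 1;0 0 0 -6 1;0 0 0 -6 1;0 0 0 -6 1;0 0 0 -6 1'
python3 -m handwheel '0 0 0 -6 1;0 0 0 -6 1;0 0 0 -6 1;0 0 0 -6 1;0 0 0 -6 1;0 0 0 -4.5 1;0 0 0 0 1;0 0 0 0 1;0 0 0 0 1;0 0 0 0 1'
python3 - <<'E'
from h import *
c=env.get_calibration('top');im=np.ascontiguousarray(env.grab_frame('top')[:,:,::-1]);s=env.state()
hsv=cv2.cvtColor(im,cv2.COLOR_BGR2HSV);H,S,W=[hsv[:,:,i].astype(int) for i in range(3)]
b=blob((H>100)&(H<125)&(S>120),(269,229));print(b.sum(),rect(c,b,.016),rect(c,b,.003))
x=R.from_euler('xyz',s['tool_rot']).as_matrix();d=np.r_[.455,.214]-s['tcp_pos'][:2];print(x.round(3),d@x[:2,0],d@x[:2,1])
E
```

```text
t: 17.47
tcp_pos: [0.4817, 0.0526, 0.344]
tool_rot: [3.14, -0.0, 1.433]
ft_force: [-0.3, 0.1, -2.2]
finger_gap: 0.061
gripper_force: 65.8
t: 18.3
tcp_pos: [0.4813, 0.0526, 0.3421]
tool_rot: [-3.141, -0.001, 2.433]
ft_force: [-0.3, 0.2, -2.9]
finger_gap: 0.0617
gripper_force: 65.7
t: 19.13
tcp_pos: [0.4814, 0.0526, 0.3425]
tool_rot: [3.142, -0.0, 3.028]
ft_force: [-0.2, 0.4, -2.6]
finger_gap: 0.0615
gripper_force: 65.7
928 ((457.34210205078125, 231.81790161132812), (58.50043487548828, 159.51026916503906), 81.90174865722656) ((459.6377868652344, 233.8170623779297), (59.25259780883789, 161.56117248535156), 81.90174102783203)
[[-0.994  0.113 -0.   ]
 [ 0.113  0.994  0.   ]
 [ 0.    -0.    -1.   ]] 0.044488553704691874 0.15740153565094941
```

```bash
python3 -m handwheel '0.004 .01 0 0 1;.008 .02 0 0 1;.008 .025 0 0 1;.008 .03 0 0 1;.008 .03 0 0 1;.005 .025 0 0 1;.003 .012 0 0 1;0 .005 0 0 1;0 0 0 0 1;0 0 0 0 1'
python3 -m handwheel '0 0 .01 0 1;0 0 .02 0 1;0 0 .02 0 1;0 0 .015 0 1;0 0 .01 0 1;0 0 0 0 1;0 0 0 0 1;0 0 0 0 1;0 0 0 0 1;0 0 0 0 1'
python3 - <<'E'
from h import *
s=env.state();print(s['tcp_pos'],s['tool_rot'])
c=env.get_calibration('wrist');im=env.grab_frame('wrist')[:,:,::-1]
cv2.imwrite('pics/w6.png',im);sd=env.grab_frame('side')[:,:,::-1]
cv2.imwrite('pics/s6.png',np.vstack([cv2.resize(im,(480,300)),cv2.resize(sd[120:245,200:400],(480,300))]))
E
```

```text
t: 20.02
tcp_pos: [0.4553, 0.2131, 0.3426]
tool_rot: [-3.141, -0.0, 3.03]
ft_force: [-0.8, -1.1, -2.6]
finger_gap: 0.0609
gripper_force: 66.3
t: 20.85
tcp_pos: [0.4555, 0.2134, 0.2684]
tool_rot: [3.141, 0.001, 3.03]
ft_force: [0.1, 0.4, -2.9]
finger_gap: 0.0613
gripper_force: 66.2
[0.45546985 0.21339596 0.26837242] [3.14118025e+00 1.07871484e-03 3.02986512e+00]
```

View pics/s6.png

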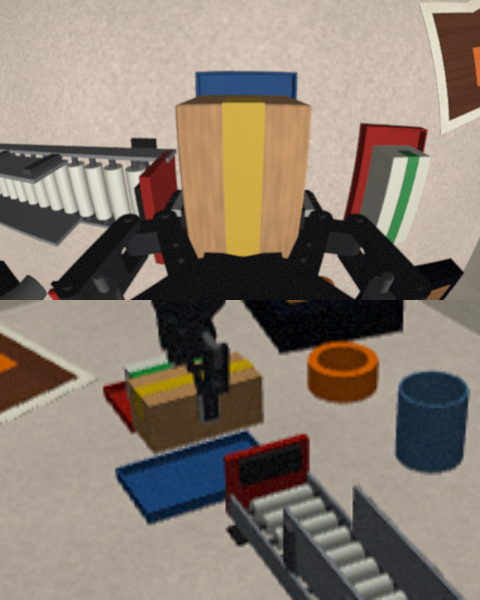

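```bash
python3 - <<'E'
from h import *
c=env.get_calibration('wrist');s=env.state()
p=wplane(c,[[261,96],[396,96]],.016)[:,:2];m=p.mean(0);X=R.from_euler('xyz',s['tool_rot']).as_matrix()[:2]
print(p,np.linalg.norm(p[1]-p[0]),'centre rel. TCP in tool xy',(m-s['tcp_pos'][:2])@X, 'edge angle',np.degrees(np.arctan2(*(p[1]-p[0])[::-1])))
E
```

```text
[[0.36803991 0.17846014]
 [0.37829757 0.2735874 ]] 0.09567870496989815 centre rel. TCP in tool xy [ 8.30712501e-02  3.30518116e-03 -5.70002436e-05] edge angle 83.8455185691483
```

The wrist view shows the tray's far end centred ahead of the carton, and the side view shows the carton above the tray. The tray centre measures 0 mm in x and 3 mm in y from the TCP, so I'll lower it.

```bash
python3 -m handwheel '0 .001 .008 0 1;0 .002 .012 0 1;0 0 .012 0 1;0 0 .012 0 1;0 0 .008 0 1;0 0 .006 0 1;0 0 .005 0 1;0 0 .004 0 1;0 0 .002 0 1;0 0 0 0 1'
python3 -m handwheel '0 0 .001 0 1;0 0 .001 0 1;0 0 .001 0 1;0 0 .001 0 1;0 0 .0005 0 1;0 0 0 0 1;0 0 0 0 1;0 0 0 0 1;0 0 0 0 1;0 0 0 0 1'
```

```text
t: 21.78
tcp_pos: [0.4556, 0.2165, 0.1985]
tool_rot: [-3.141, -0.0, 3.03]
ft_force: [0.3, -0.4, -3.4]
finger_gap: 0.061
gripper_force: 66.2
t: 22.62
tcp_pos: [0.4556, 0.2165, 0.1948]
tool_rot: [3.141, 0.001, 3.03]
ft_force: [-3.2, -1.9, 8.5]
finger_gap: 0.061
gripper_force: 67.6
```

The carton is on the tray floor (the vertical force went from −3.4 to +8.5 N). I'll open and withdraw.

```bash
python3 -m handwheel '0 0 0 0 .8;0 0 0 0 .6;0 0 0 0 .4;0 0 0 0 .2;0 0 0 0 0;0 0 0 0 0;0 0 0 0 0;0 0 0 0 0;0 0 -.005 0 0;0 0 -.01 0 0'
python3 -m handwheel '0 0 -.02 0 0;0 0 -.03 0 0;0 0 -.03 0 0;0 0 -.03 0 0;0 0 -.03 0 0;0 0 -.03 0 0;0 0 -.01 0 0;0 0 0 0 0;0 0 0 0 0;0 0 0 0 0'
python3 - <<'E'
from h import *
sd=env.grab_frame('side')[:,:,::-1];tp=env.grab_frame('top')[:,:,::-1]
cv2.imwrite('pics/e.png',np.vstack([cv2.resize(sd[120:245,200:400],(480,300)),cv2.resize(tp[120:270,180:420],(480,300))]))
E
```

```text
t: 23.45
tcp_pos: [0.4552, 0.2164, 0.2088]
tool_rot: [-3.141, -0.002, 3.03]
ft_force: [-0.0, 0.1, -0.7]
finger_gap: 0.0855
gripper_force: 0.0
t: 24.28
tcp_pos: [0.4553, 0.2164, 0.3884]
tool_rot: [-3.141, -0.001, 3.03]
ft_force: [-1.0, -0.5, 0.1]
finger_gap: 0.085
gripper_force: 0.0
```

View pics/e.png

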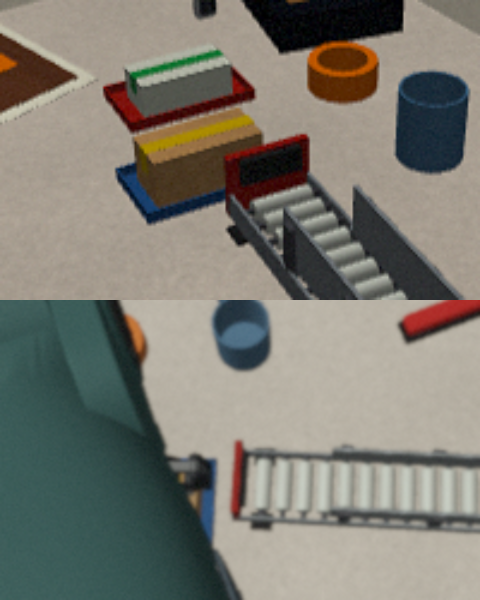

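The side view (upper half) shows the carton flat in the blue tray with its yellow band up (crop ~(200,160)) and everything else in place.

```bash
python3 -c "
from station import env
print(env.close_job())"
```

```text
the job is handed in; nothing more can be done
None
```

I rolled the brown carton to the end stop, lifted it off, set it down flat, right way up and lengthwise in the blue tray, and handed the job in at about 24 s; the other items looked unmoved in the last pictures, and no verdict was shown.

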